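# Drain the roller basket on the telescoping boom

## Robot

A 6-joint arm with a two-finger parallel gripper is mounted at the origin on the work surface. World frame = base frame: x ahead of the robot, y to its left, z up, the work surface at z = 0. Lengths are in m, angles in degrees, forces in N, time in s.
With the tool pointing down it reaches from about 0.3 to 0.75 m from the base axis. Payload 8.5 kg.
Tool frame: the origin (TCP) lies midway between the tips of the shut fingers; the grasp point (between the pads) lies env.tcp_to_grasp behind it (env.tcp_to_grasp is the distance from the TCP to the grasp point, in m); z points along the fingers, y is the line along which they close (so a half turn about z gives the same grasp; the last joint's range is limited). The gripper opens to 85 mm and grips with 20 to 120 N. Pads are 22 mm wide; open, the fingers measure 114 mm over their backs; the gripper's body (76 mm by 85 mm) begins 54 mm behind the grasp point. The pads swing forward as they close: fully open they stand 13 mm farther back than shut.
Start: joints at [-88.998, 21.807, 74.336, -0, 83.858, -12.336], TCP at [0.127, -0.535, 0.231] pointing down, gripper open.
Joint ranges: [-178.18, 178.18], [-50.72, 133.34], [12.68, 142.11], [-81.47, 261.47], [9.98, 163.14], [-165.26, 165.26]. Speed limits (degrees/s): [136.94, 136.94, 180, 180, 180, 180].

## Interface

Orientations are given as a 3x3 rotation matrix whose columns are the frame's x, y, z axes.
In Python, from rig import observe, optics, job, env gives the robot as it stands. The module is installed in compiled form; this text tells all that it offers.
- The arm moves only by the shell command python3 -m jog 'ROWS' [FORCE]. ROWS is JSON, a list of rows, each a list of 7 numbers: the turn, a rotation vector about the tool's x, y, z in rad, then the shift along the tool's x, y, z in m, then the opening in per cent of the stroke, from 0 (shut) to 100 (fully open). A call has 1 to 10 rows; each row shifts and turns the commanded pose from where the row before left it, along the tool's axes as they then stand; what a row does not reach is not made up. A row lasts 1/8 s, in which the tool goes at most 62.5 mm and 10.7 degrees, less where a joint would pass 70% of its speed; a pose out of reach is approached as far as the arm can. A call is refused whole if a number of a shift passes 0.0625 or a number of a turn 0.188, either way. A call with a gripper value outside its range is refused whole. The fingers move at their own pace and stop on an object; FORCE is the grip in N (left out, the last holds). Time passes only in rows, so rows that do not move let the fingers close. It gives the time, the measured TCP pose, the force, the opening and the grip force at its end, in the units of the state.
- observe(): the state, without advancing time (a new reading comes with each control period).
- optics.get_image(name): name is "scene" or "top" or "wrist"; returns a dict with "pixels" (420x560x3 uint8, red, green, blue), "mtx" (3x3 intrinsics, pixels), "rvec" (rotation vector, rad) and "tvec" (3), from world to camera coordinates, as OpenCV has them. Camera axes: x right, y down, z forward; pixel columns grow to the right and rows downward; lengths in m; the calibration is good to about 2 mm. A picture is of the moment at which its call begins. There is no depth.
- job.close_job(): hands the job in; it is judged then, once.
The state is a dict: "time_s": time; "q": joint angles; "qvel": joint speeds; "joint_efforts": joint torques, N m; "position": TCP position; "tool_rot": TCP orientation; "ft_force": force on the tool from outside, world axes, zero at the start; "wrist_torque": the same for the moment, N m; "grip_width": finger opening in m; "gripper_force": force on a finger pad.
Only numpy, scipy, OpenCV 4.12 (cv2) and the standard library are available. Lean on these libraries where they do the work, as an engineer would, in place of code of your own. Each camera call takes 0.05 s, during which the arm holds its last target. There are 200 camera calls.

## Task

First hang the rinse basket by its handle bar on the two-pronged fork at the end of the draining boom and let go of it. Then push the boom's lock button fully down, take the grip post and draw the boom out until its pointer stands at the third long line of the scale, so that the basket hangs over the drip tray. The boom springs back when let go, so finish while still holding the post with the pointer steady at that line; leave the other things on the table where they are.

Things in the scene. Friction and masses are not known exactly. Their poses are not given: they have to be found in the camera images.
- stand: Fixed stand: grey base plate 130 x 160 mm, dark column, level aluminium sleeve (38 mm wide, top 250 mm up) along its y. Origin: under the base plate's centre, on the table; z up. The boom comes out along the stand's -y. On the sleeve's +x side a white scale plate (32 mm wide, face 236 mm up), lines every 20 mm; the long thick ones are at 40, 80, 120 mm of travel.
- fork_seat (a point): Where the middle of the hung basket's bar lies: midway between the fork's tines, 228 mm up, moving with the boom. Axes as the stand's; the bar lies along x. Two 8 mm round tines at x = -37 and +37 mm, level 235 mm above the table, dip 16 mm here and end in upturned tips (top 249 mm) 25 mm farther along -y, the open end; a 12 mm crossbar joins them 75 mm behind (+y).
- grip_post (a point): Centre of the top of the black upright grip post on the boom, 24 mm diameter, top 300 mm above the table, standing free for 50 mm; 170 mm behind fork_seat, 80 mm ahead of the lock button. Grip it from above and pull along the stand's -y.
- button_top (a point): Centre of the top of the grey round lock button on the sleeve: 26 mm diameter, standing 16 mm proud of the sleeve, top 266 mm above the table when up. It is pushed straight down (about 3 N) and stays down where it is left.
- lock (a joint): Travel of the lock button: 0 is up (boom locked), 0.009 m is fully down. The boom is free beyond about 0.005 m.
- boom (a joint): Travel of the boom out of its sleeve along the stand's -y, in m: 0 fully in (start, locked), 0.12 at the third long line, 0.15 end stop. A spring pulls it back with 2.3 N at 0 and 4 N at 0.12, friction 0.8 N.
- pointer (a point): The dark pointer on the boom, 24 mm long across the scale; this point is on the scale's surface at the middle of the plate's width.
- third_line (a point): Centre of the third long line on the scale plate, 120 mm along the stand's -y from the pointer's starting place.
- basket: Loose steel rinse basket with two black rubber roller sleeves fixed in it, about 0.4 kg in all: 130 mm (x) x 80 mm (y), rim 51 mm high, rigid upright handle: legs at x = -60 and +60 mm and a level bar between them along x. Origin: centre of the underside; z up.
- basket_bar (a point): Middle of the handle bar: round bar 10 mm thick, 120 mm long along the basket's x, its centre 150 mm above the basket's underside. The free opening under the bar is about 94 mm high and 112 mm wide.
- tray: Fixed grey drip tray 180 x 150 x 22 mm on the table under the place where the drawn-out fork stands. Origin: centre of its underside.
- ink_jar: Bystander, to be left alone: small amber ink jar with a black cap, 52 mm across, 62 mm tall. Origin: on its underside.
- ink_can: Bystander, to be left alone: round ink can, 80 mm across, 85 mm tall. Origin: on its underside.
- ink_knife: Bystander, to be left alone: ink spatula lying flat, 200 mm long. Origin: under its middle.
- wrench: Bystander, to be left alone: steel wrench lying flat, 160 mm long. Origin: under its middle.
- cartridge: Bystander, to be left alone: white upright ink bottle, 48 mm across, 110 mm tall. Origin: on its underside.
- tub: Bystander, to be left alone: white open bowl, 84 mm across, 50 mm tall. Origin: on its underside.
- proof_block: Bystander, to be left alone: flat wooden printing block 100 x 70 x 22 mm. Origin: on its underside.

How it is judged (in metres and radians):
On the way, in this order (a step that is already met when the one before it is completed fails the run):
1. the basket hangs by its bar on both tines of the fork, let go, with the boom still in (x of basket_bar in the frame of fork_seat between -0.022 and 0.022 m and y of basket_bar in the frame of fork_seat between -0.018 and 0.018 m and z of basket_bar in the frame of fork_seat between -0.012 and 0.012 m and contact force between basket and boom above 1 N and contact force between basket and the fingers below 0.1 N and contact force between basket and tray below 0.05 N and value of joint boom below 0.01 m), for 0.3 s.
2. the lock button is pushed down (value of joint lock above 0.0065 m), for 0.1 s.
At the end, for the whole second after the job is handed in: Fingers hold the boom (over 1 N), pointer within 5 mm of the third long line and still (under 10 mm/s), lock button over 5.5 mm down; basket upright (0.3 rad) on the fork alone, touching neither fingers nor tray, its bar within 22 mm (x), 18 mm (y), 12 mm (z) of the seat (x of basket_bar in the frame of fork_seat between -0.022 and 0.022 m and y of basket_bar in the frame of fork_seat between -0.018 and 0.018 m and z of basket_bar in the frame of fork_seat between -0.012 and 0.012 m and contact force between each of basket, the fingers and boom above 1 N and contact force between basket and the fingers below 0.1 N and contact force between basket and tray below 0.05 N and value of joint boom between 0.115 and 0.125 m and velocity of joint boom between -0.01 and 0.01 m/s and value of joint lock above 0.0055 m and angle between basket's own z axis and vertical below 0.3 rad); the arm keeps its last pose, push and grip.
It fails at once if the basket is tipped by more than 0.8 rad (angle between basket's own z axis and vertical above 0.8 rad).
It fails at once if a bystander is moved by more than 40 mm (distance of any of ink_jar, ink_can, ink_knife, wrench, cartridge, tub, proof_block from where it was at the start of the episode above 0.04 m).
It also fails if it takes over 64 s, if anything falls off the work surface, if the arm or the gripper's body presses on something with over 40 N, if the wrist force passes 120 N, or if a joint passes its speed limit or range.

## Working session

There is one attempt and no reset: what is moved stays moved. The work goes in short steps, Python scripts to look and compute and a shell command to move; the robot and the scene stay as the last step left them, time stands still between calls to the robot, and variables do not carry over. Pictures are saved under pics/ and viewed, at most 10 in all, crops included, and the job is handed in when it is done.

```bash
mkdir -p pics; cat > h.py <<'E'
import numpy as np, cv2
from rig import observe, optics, job, env
def cam(n):
    d=optics.get_image(n); return d
def save(n,f,crop=None,s=1):
    d=cam(n); p=d["pixels"][:,:,::-1]
    if crop: a,b,c,e=crop; p=p[b:e,a:c]
    cv2.imwrite("pics/"+f,cv2.resize(p,None,fx=s,fy=s,interpolation=cv2.INTER_CUBIC)); return d
def ray(d,uv,z):
    R=cv2.Rodrigues(np.array(d["rvec"],float))[0]; t=np.array(d["tvec"],float).ravel()
    v=R.T@np.linalg.inv(d["mtx"])@np.array([uv[0],uv[1],1.]); c=-R.T@t
    return c+v*(z-c[2])/v[2]
def proj(d,P):
    return cv2.projectPoints(np.array(P,float).reshape(-1,1,3),np.array(d["rvec"],float),np.array(d["tvec"],float),np.array(d["mtx"],float),None)[0].reshape(-1,2)
E
python3 - <<'E'
from h import *
import pickle
ds={}
for n in("scene","top"):
    ds[n]=save(n,n+"0.png",None,1.4)
pickle.dump(ds,open("d0.pkl","wb"))
for n in ds:
    d=ds[n];R=cv2.Rodrigues(np.array(d["rvec"],float))[0];print(n,-R.T@np.ravel(d["tvec"]))
s=observe();print(s["position"],s["tool_rot"],s["grip_width"],s["time_s"],env.tcp_to_grasp)
E
```

```text
scene [1.16584042 0.11946968 1.19417195]
top [ 0.2500445  -0.02128702  1.55668422]
[ 0.1268829  -0.53489959  0.23075454] [[ 9.73021054e-01  2.30716337e-01 -2.38127207e-07]
 [ 2.30716128e-01 -9.73020170e-01  1.34776157e-03]
 [ 3.10718910e-04 -1.31145532e-03 -9.99999092e-01]] 0.0854567659410299 0.1 0.0187
```

View pics/scene0.png

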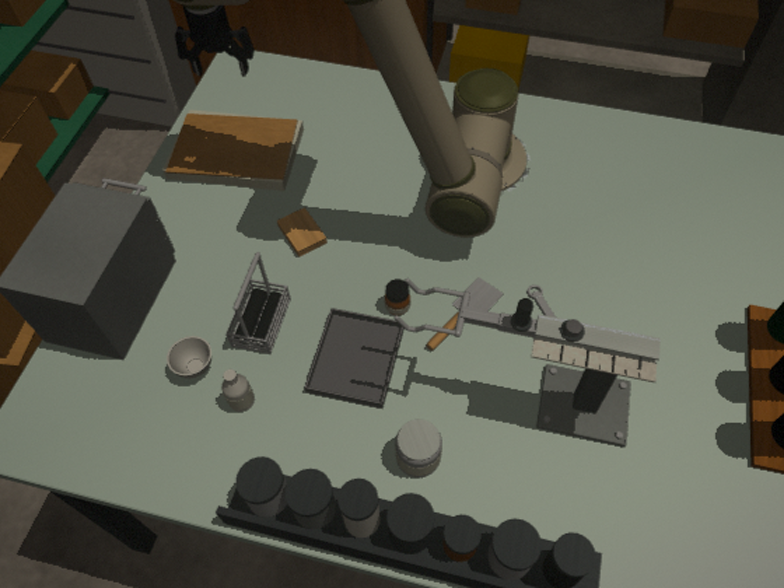

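View pics/top0.png

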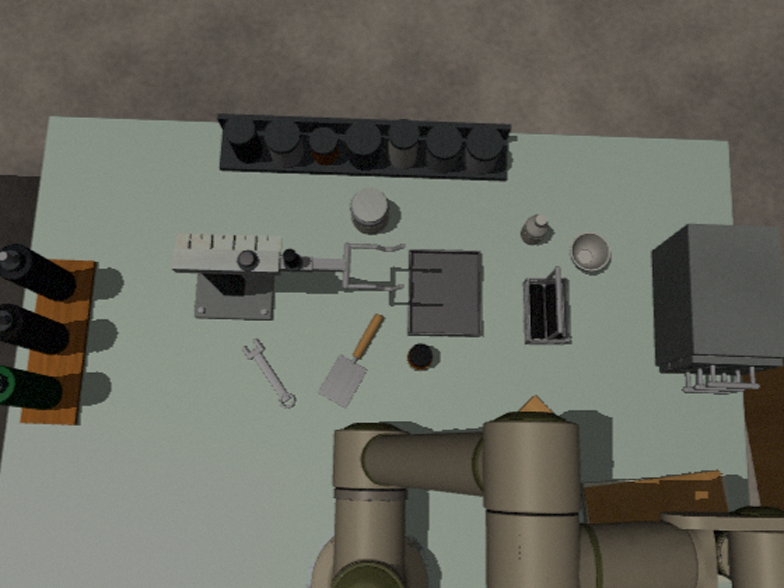

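The boom points right (-y) in the top view: post at (291,258), button at (247,259), fork tips at (403,247) and (403,290). The basket is at (547,310). I'll crop closer.

```bash
python3 - <<'E'
from h import *
import pickle
ds=pickle.load(open("d0.pkl","rb"))
def c(n,a,b,w,h):
    p=ds[n]["pixels"][b:b+h,a:a+w,::-1]; return cv2.resize(p,(w*4,h*4),interpolation=cv2.INTER_CUBIC)
cv2.imwrite("pics/t1.png",np.vstack([c("top",115,155,190,70),c("top",340,170,190,75)]))
cv2.imwrite("pics/s1.png",np.vstack([c("scene",270,180,200,95),]))
cv2.imwrite("pics/s2.png",c("scene",150,175,80,85))
E
```

```text
(no output)
```

View pics/t1.png

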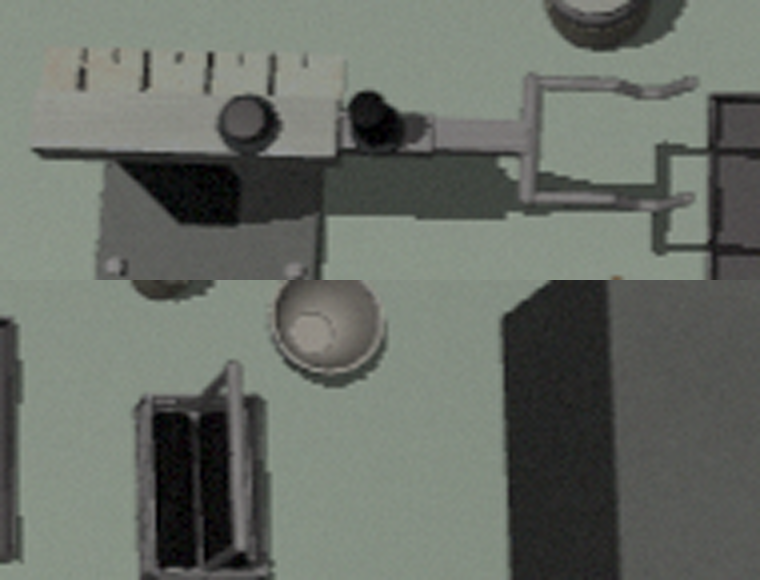

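View pics/s1.png

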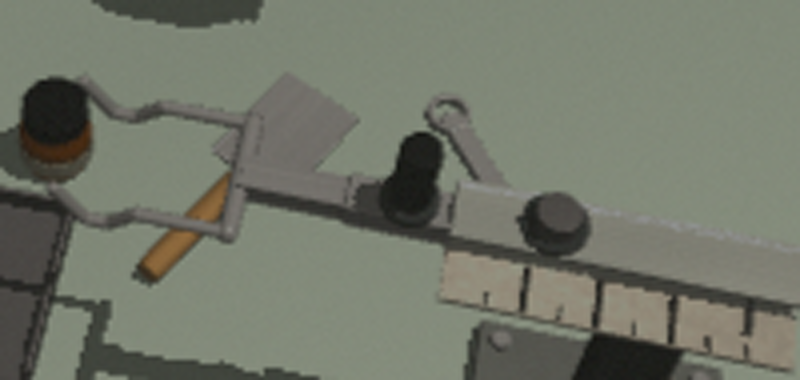

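View pics/s2.png

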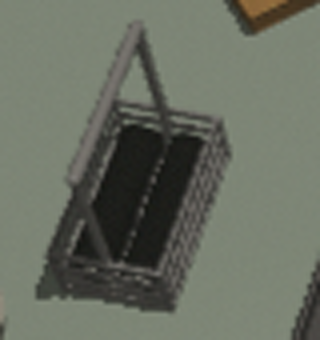

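Crops: in the top view, post top is at (369,107), button (248,118), tine tips (692,82)/(688,197), and basket bar ends (233,365) and (240,548). In the scene crops, post is at (420,147), button (558,212), bar ends (137,25) and (72,183).

```bash
python3 - <<'E'
from h import *
import pickle
ds=pickle.load(open("d0.pkl","rb"))
f=lambda a,b,x,y:(a+(x+.5)/4-.5,b+(y+.5)/4-.5)
T=lambda x,y:f(115,155,x,y); B=lambda x,y:f(340,170,x,y-280); S=lambda x,y:f(270,180,x,y); S2=lambda x,y:f(150,175,x,y)
def P(d): 
    R=cv2.Rodrigues(np.array(d["rvec"],float))[0]; return d["mtx"]@np.c_[R,np.ravel(d["tvec"])]
for n,t,s,z in [("post",T(369,107),S(420,147),.3),("button",T(248,118),S(558,212),.266),
 ("xbarU",T(532,78),S(230,238),.235),("xbarL",T(531,200),S(252,115),.235),
 ("tipU",T(692,82),S(52,190),.247),("tipL",T(688,197),S(83,80),.247),
 ("barU",B(233,365),S2(72,183),.15),("barL",B(240,548),S2(137,25),.15)]:
    X=cv2.triangulatePoints(P(ds["top"]),P(ds["scene"]),np.array(t).reshape(2,1),np.array(s).reshape(2,1)).ravel();X=X[:3]/X[3]
    print(n,X.round(4),ray(ds["top"],t,z)[:2].round(4),ray(ds["scene"],s,z)[:2].round(4))
E
```

```text
post [0.5758 0.155  0.2999] [0.5759 0.1548] [0.5758 0.1552]
button [0.5754 0.2349 0.2631] [0.5747 0.2335] [0.5771 0.2354]
xbarU [0.6163 0.063  0.2326] [0.6157 0.062 ] [0.6175 0.0642]
xbarL [0.536  0.0594 0.2375] [0.5367 0.0587] [0.5342 0.0602]
tipU [ 0.615  -0.039   0.2422] [ 0.6138 -0.0392] [ 0.6177 -0.0378]
tipL [ 0.5402 -0.0392  0.245 ] [ 0.5398 -0.0393] [ 0.5415 -0.0388]
barU [ 0.6092 -0.3379  0.1476] [ 0.6086 -0.3374] [ 0.6105 -0.3367]
barL [ 0.4849 -0.3414  0.1483] [ 0.4847 -0.3411] [ 0.486  -0.3405]
```

```bash
python3 -m jog '[[0,0,0.105,0,0,0,100],[0,0,0.105,0,0,0,100],[0,0,0,0,-0.05,-0.01,100],[0,0,0,0,-0.05,0,100],[0,0,0,0.02,-0.05,0,100],[0,0,0,0.05,-0.04,0,100],[0,0,0,0.05,0,0,100],[0,0,0,0.05,0,0,100],[0,0,0,0.05,0,0,100],[0,0,0,0.05,0,0,100]]'
python3 -m jog '[[0,0,0,0.05,0,0,100],[0,0,0,0.05,0,0,100],[0,0,0,0.04,0,0,100],[0,0,0,0,0,0,100]]'; python3 -c "
from h import *
print(observe()['tool_rot'],observe()['ft_force'])"
```

```text
time_s: 1.35
position: [0.393, -0.3396, 0.2411]
tool_rot: [[1.0, 0.023, -0.0], [0.023, -1.0, 0.0], [-0.0, -0.0, -1.0]]
ft_force: [0.2, -0.3, -0.1]
grip_width: 0.0855
gripper_force: 0.0
time_s: 1.85
position: [0.533, -0.3361, 0.2398]
tool_rot: [[1.0, 0.025, -0.001], [0.025, -1.0, 0.001], [-0.001, -0.001, -1.0]]
ft_force: [-0.2, 0.4, -0.5]
grip_width: 0.0855
gripper_force: 0.0
[[ 0.999682    0.02519452 -0.00106903]
 [ 0.02519589 -0.9996817   0.00128832]
 [-0.00103623 -0.00131485 -0.9999986 ]] [-0.16583787  0.39887296 -0.49049188]
```

```bash
python3 -m jog '[[0,0,0,0.014,0.0035,0.03,100],[0,0,0,0,0,0.03,100],[0,0,0,0,0,0.03,100],[0,0,0,0,0,0.019,100],[0,0,0,0,0,0,0],[0,0,0,0,0,0,0],[0,0,0,0,0,0,0],[0,0,0,0,0,0,0],[0,0,0,0,0,0,0],[0,0,0,0,0,0,0]]' 60
python3 - <<'E'
from h import *
a=save("wrist","w1.png",None,1)
E
```

```text
time_s: 3.1
position: [0.5455, -0.34, 0.1331]
tool_rot: [[1.0, 0.023, 0.001], [0.023, -1.0, -0.001], [0.001, 0.001, -1.0]]
ft_force: [-0.8, 2.0, 6.0]
grip_width: 0.0077
gripper_force: 58.6
```

```bash
python3 -m jog '[[0,0,0,0,0,-0.01,0],[0,0,0,0,0,-0.02,0],[0,0,0,0,0,-0.03,0],[0,0,0,0,0,-0.03,0],[0,0,0,0,0,-0.03,0],[0,0,0,0,0,-0.02,0],[0,0,0,0,0,-0.01,0],[0,0,0,0,0,0,0],[0,0,0,0,0,0,0]]'
python3 - <<'E'
from h import *
a=save("top","t2.png",(250,100,510,260),3)
E
```

```text
time_s: 4.28
position: [0.5451, -0.3398, 0.2811]
tool_rot: [[1.0, 0.023, -0.002], [0.023, -1.0, 0.001], [-0.002, -0.002, -1.0]]
ft_force: [-1.1, -0.3, -3.5]
grip_width: 0.0081
gripper_force: 58.6
```

View pics/t2.png

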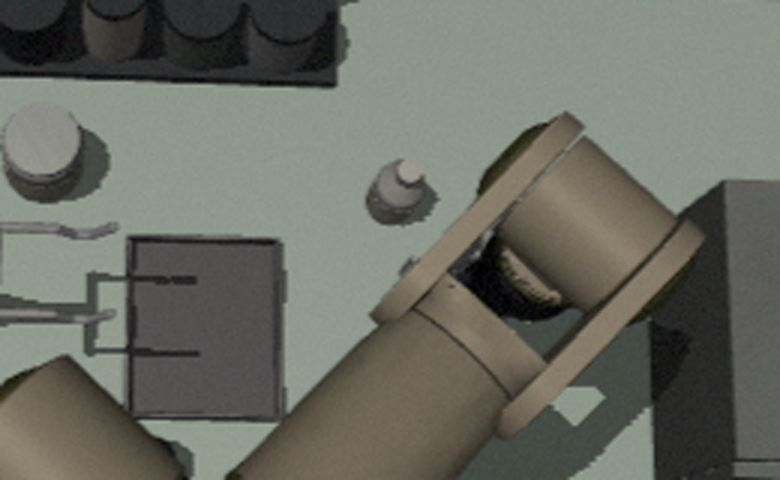

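```bash
python3 -m jog '[[0,0,0,0.005,-0.01,0.005,0],[0,0,0,0.01,-0.02,0.01,0],[0,0,0,0.01,-0.03,0.005,0],[0,0,0,0.01,-0.035,0,0],[0,0,0,0.0025,-0.035,0,0],[0,0,0,0,-0.03,0,0],[0,0,0,0,-0.02,0,0],[0,0,0,0,-0.01,0,0],[0,0,0,0,0,0,0],[0,0,0,0,0,0,0]]'
python3 - <<'E'
from h import *
a=save("scene","s3.png",(180,130,440,300),3)
E
```

```text
time_s: 5.58
position: [0.5785, -0.15, 0.2622]
tool_rot: [[1.0, 0.022, -0.0], [0.022, -1.0, -0.0], [-0.0, 0.0, -1.0]]
ft_force: [-0.3, -0.2, -2.6]
grip_width: 0.0079
gripper_force: 58.5
```

View pics/s3.png

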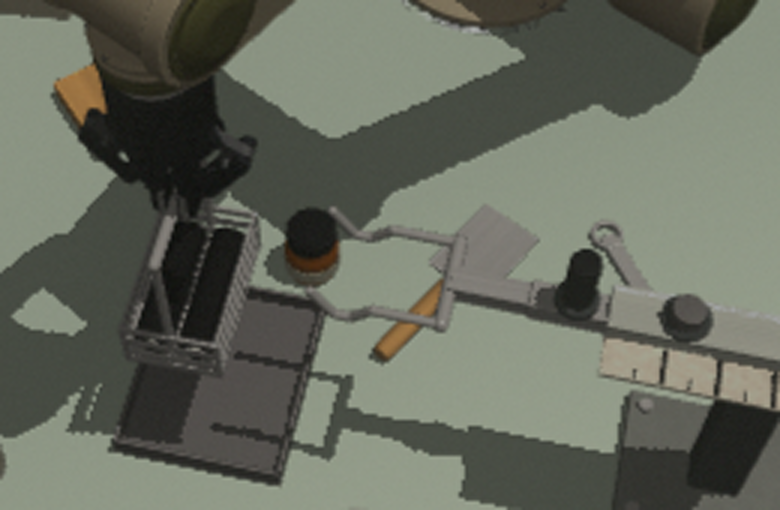

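```bash
python3 - <<'E'
from h import *
import pickle
d=pickle.load(open("d0.pkl","rb"))["scene"]
p=np.array([.580,-.150,.279])
for o in [(.06,0,0),(-.06,0,0),(.065,-.04,-.099),(.065,.04,-.099),(-.065,.04,-.099)]:
    print(o,((proj(d,p+np.array(o))[0]-[180,130]+.5)*3).round())
E
```

```text
(0.06, 0, 0) [152. 264.]
(-0.06, 0, 0) [199. 136.]
(0.065, -0.04, -0.099) [115. 326.]
(0.065, 0.04, -0.099) [212. 348.]
(-0.065, 0.04, -0.099) [257. 213.]
```

```bash
python3 -m jog '[[0,0,0,0,-0.01,0,0],[0,0,0,0,-0.02,0,0],[0,0,0,0,-0.025,0,0],[0,0,0,0,-0.03,0,0],[0,0,0,0,-0.025,0,0],[0,0,0,0,-0.015,0,0],[0,0,0,0,-0.01,0,0],[0,0,0,0,0,0,0],[0,0,0,0,0,0,0]]'
python3 -m jog '[[0,0,0,0,0,0.01,0],[0,0,0,0,0,0.015,0],[0,0,0,0,0,0.012,0],[0,0,0,0,0,0.006,0],[0,0,0,0,0,0.003,0],[0,0,0,0,0,0,0],[0,0,0,0,0,0,0]]'
python3 - <<'E'
from h import *
a=save("scene","s4.png",(200,110,460,280),3)
E
```

```text
time_s: 6.75
position: [0.5755, -0.0149, 0.2623]
tool_rot: [[1.0, 0.022, -0.0], [0.022, -1.0, -0.0], [-0.0, 0.0, -1.0]]
ft_force: [-1.0, 0.1, -2.6]
grip_width: 0.0077
gripper_force: 58.5
time_s: 7.62
position: [0.5756, -0.0143, 0.2168]
tool_rot: [[1.0, 0.023, 0.001], [0.023, -1.0, -0.0], [0.001, 0.0, -1.0]]
ft_force: [0.3, -0.4, -2.5]
grip_width: 0.0079
gripper_force: 58.5
```

View pics/s4.png

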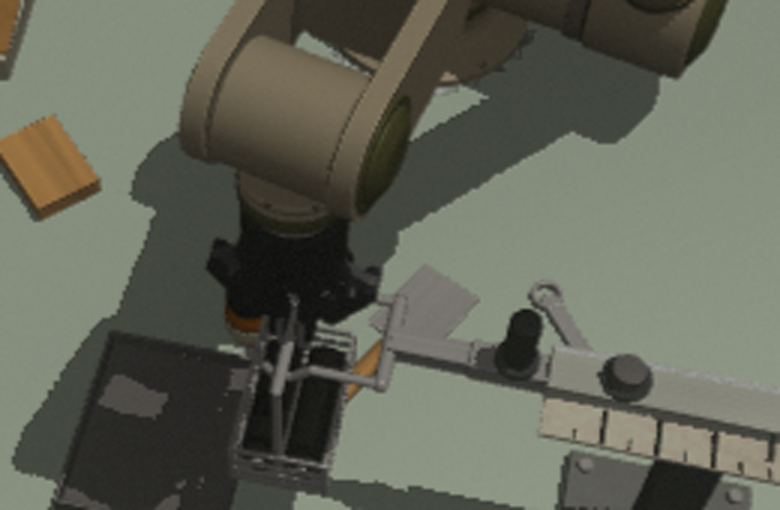

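The bar (end near (283,375)) sits over the near tine in its dip, with the basket below the fork. I'll lower to contact.

```bash
python3 -m jog '[[0,0,0,0,0,0.002,0],[0,0,0,0,0,0.002,0],[0,0,0,0,0,0,0]]'; python3 -m jog '[[0,0,0,0,0,0.0015,0],[0,0,0,0,0,0,0]]';
```

```text
time_s: 8.05
position: [0.5753, -0.0142, 0.2121]
tool_rot: [[1.0, 0.023, -0.0], [0.023, -1.0, 0.0], [-0.0, -0.0, -1.0]]
ft_force: [-0.9, 0.5, -3.1]
grip_width: 0.0082
gripper_force: 58.5
time_s: 8.3
position: [0.5755, -0.0143, 0.2108]
tool_rot: [[1.0, 0.023, 0.0], [0.023, -1.0, -0.0], [0.0, 0.0, -1.0]]
ft_force: [0.4, 0.7, -3.7]
grip_width: 0.008
gripper_force: 58.4
```

```bash
python3 -m jog '[[0,0,0,0,0,0.0015,0],[0,0,0,0,0,0,0]]'; python3 -m jog '[[0,0,0,0,0,0.0015,0],[0,0,0,0,0,0,0]]'
```

```text
time_s: 8.55
position: [0.5756, -0.0143, 0.2103]
tool_rot: [[1.0, 0.023, 0.002], [0.023, -1.0, -0.0], [0.002, 0.0, -1.0]]
ft_force: [-2.3, -0.1, 4.2]
grip_width: 0.0076
gripper_force: 59.4
time_s: 8.8
position: [0.5757, -0.0143, 0.21]
tool_rot: [[1.0, 0.023, 0.003], [0.023, -1.0, -0.001], [0.003, 0.001, -1.0]]
ft_force: [-4.5, 0.5, 13.2]
grip_width: 0.0081
gripper_force: 60.4
```

```bash
python3 -m jog '[[0,0,0,0,0,-0.0015,0],[0,0,0,0,0,0,50],[0,0,0,0,0,0,50],[0,0,0,0,0,0,50],[0,0,0,0,0,0,50],[0,0,0,0,0,-0.02,50],[0,0,0,0,0,-0.04,50],[0,0,0,0,0,-0.05,50],[0,0,0,0,0,-0.03,50]]'
python3 - <<'E'
from h import *
a=save("scene","s5.png",(200,110,460,280),3)
E
```

```text
time_s: 9.93
position: [0.5756, -0.0143, 0.3519]
tool_rot: [[1.0, 0.023, 0.003], [0.023, -1.0, -0.001], [0.003, 0.001, -1.0]]
ft_force: [0.4, -0.4, -0.1]
grip_width: 0.043
gripper_force: 0.0
```

View pics/s5.png

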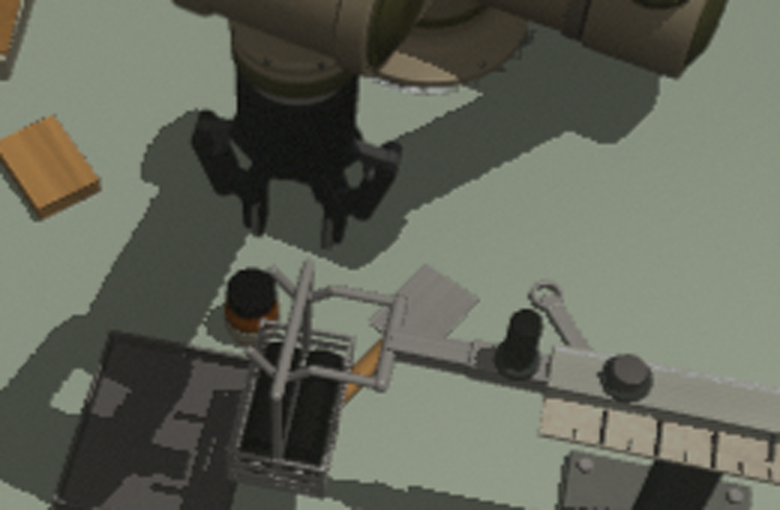

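The basket hangs free on both tines, let go. Next is the button.

```bash
python3 -m jog '[[0,0,0,0,-0.03,0,0],[0,0,0,0.0015,-0.05,0,0],[0,0,0,0.0015,-0.06,0,0],[0,0,0,0.0015,-0.06,0,0],[0,0,0,0.0015,-0.0485,0,0],[0,0,0,0,0,0.02,0],[0,0,0,0,0,0.03,0],[0,0,0,0,0,0.02,0],[0,0,0,0,0,0,0],[0,0,0,0,0,0,0]]'
```

```text
time_s: 11.22
position: [0.5761, 0.2344, 0.2803]
tool_rot: [[1.0, 0.023, 0.001], [0.023, -1.0, 0.0], [0.001, -0.0, -1.0]]
ft_force: [-0.9, 0.0, -0.1]
grip_width: -0.0001
gripper_force: 0.0
```

```bash
python3 -m jog '[[0,0,0,0,0,0.005,0],[0,0,0,0,0,0.005,0],[0,0,0,0,0,0.003,0],[0,0,0,0,0,0.003,0],[0,0,0,0,0,0.002,0],[0,0,0,0,0,0,0]]'; python3 -m jog '[[0,0,0,0,0,0.0015,0],[0,0,0,0,0,0,0]]';  python3 -m jog '[[0,0,0,0,0,0.001,0],[0,0,0,0,0,0,0]]'
```

```text
time_s: 11.98
position: [0.5757, 0.2343, 0.2613]
tool_rot: [[1.0, 0.023, -0.0], [0.023, -1.0, -0.0], [-0.0, 0.0, -1.0]]
ft_force: [-1.7, -0.7, 0.1]
grip_width: 0.0003
gripper_force: 0.6
time_s: 12.22
position: [0.5758, 0.2343, 0.2598]
tool_rot: [[1.0, 0.023, -0.0], [0.023, -1.0, -0.0], [-0.0, 0.0, -1.0]]
ft_force: [0.1, -1.1, 1.6]
grip_width: 0.0
gripper_force: 0.9
time_s: 12.48
position: [0.5758, 0.2343, 0.2588]
tool_rot: [[1.0, 0.023, -0.0], [0.023, -1.0, -0.0], [-0.0, 0.0, -1.0]]
ft_force: [0.6, -1.1, 0.9]
grip_width: 0.0
gripper_force: 1.0
```

Being pushed; continue to the stop.

```bash
python3 -m jog '[[0,0,0,0,0,0.0015,0],[0,0,0,0,0,0,0]]'; python3 -m jog '[[0,0,0,0,0,0.0015,0],[0,0,0,0,0,0,0]]';  python3 -m jog '[[0,0,0,0,0,0.001,0],[0,0,0,0,0,0,0]]'
```

```text
time_s: 12.72
position: [0.5758, 0.2343, 0.2571]
tool_rot: [[1.0, 0.023, -0.0], [0.023, -1.0, -0.0], [-0.0, 0.0, -1.0]]
ft_force: [-1.4, -1.0, 1.2]
grip_width: -0.0002
gripper_force: 0.8
time_s: 12.98
position: [0.5759, 0.2343, 0.257]
tool_rot: [[1.0, 0.023, 0.002], [0.023, -1.0, 0.0], [0.002, -0.0, -1.0]]
ft_force: [-3.2, -1.6, 8.7]
grip_width: -0.0002
gripper_force: 4.2
time_s: 13.22
position: [0.576, 0.2343, 0.257]
tool_rot: [[1.0, 0.023, 0.003], [0.023, -1.0, 0.0], [0.003, -0.0, -1.0]]
ft_force: [-3.9, -1.6, 13.0]
grip_width: 0.0
gripper_force: 6.5
```

```bash
python3 -m jog '[[0,0,0,0,0,-0.03,0],[0,0,0,0,0,-0.06,65],[0,0,0,-0.001,0.04,0,65],[0,0,0,-0.001,0.0393,0,65],[0,0,0,0,0,0,65],[0,0,0,0,0,0,65],[0,0,0,0,0,0,65]]';  python3 -m jog '[[0,0,0,0,0,0.03,65],[0,0,0,0,0,0.03,65],[0,0,0,0,0,0.018,65],[0,0,0,0,0,0,65]]'
```

```text
time_s: 14.1
position: [0.5755, 0.1559, 0.3446]
tool_rot: [[1.0, 0.024, -0.0], [0.024, -1.0, 0.0], [-0.0, -0.0, -1.0]]
ft_force: [0.5, 0.2, -0.1]
grip_width: 0.0557
gripper_force: 0.0
time_s: 14.6
position: [0.5751, 0.1557, 0.2656]
tool_rot: [[1.0, 0.024, -0.003], [0.024, -1.0, -0.0], [-0.003, 0.0, -1.0]]
ft_force: [-0.7, -1.3, 1.2]
grip_width: 0.0555
gripper_force: 0.0
```

```bash
python3 -m jog '[[0,0,0,0,0,0,0],[0,0,0,0,0,0,0],[0,0,0,0,0,0,0],[0,0,0,0,0,0,0],[0,0,0,0,0,0,0],[0,0,0,0,0,0,0]]' 60
```

```text
time_s: 15.35
position: [0.5759, 0.1554, 0.2681]
tool_rot: [[1.0, 0.023, 0.003], [0.023, -1.0, 0.001], [0.003, -0.001, -1.0]]
ft_force: [-0.5, 3.3, 5.9]
grip_width: 0.0226
gripper_force: 58.8
```

```bash
python3 -m jog '[[0,0,0,0,0.003,0,0],[0,0,0,0,0.005,0,0],[0,0,0,0,0.008,0,0],[0,0,0,-0.0005,0.01,0,0],[0,0,0,0,0.01,0,0],[0,0,0,-0.0005,0.01,0,0],[0,0,0,0,0.01,0,0],[0,0,0,0,0.01,0,0],[0,0,0,-0.0005,0.01,0,0],[0,0,0,0,0.01,0,0]]';  python3 -m jog '[[0,0,0,0,0.01,0,0],[0,0,0,-0.0005,0.008,0,0],[0,0,0,0,0.006,0,0],[0,0,0,0,0.005,0,0],[0,0,0,0,0.003,0,0],[0,0,0,0,0.002,0,0],[0,0,0,0,0,0,0],[0,0,0,0,0,0,0],[0,0,0,0,0,0,0],[0,0,0,0,0,0,0]]'
python3 - <<'E'
from h import *
import pickle
d=save("scene","s6.png",(190,150,450,320),3)
e=save("top","t6.png",(110,140,360,260),3)
pickle.dump((d,e),open("d6.pkl","wb"))
E
```

```text
time_s: 16.6
position: [0.5765, 0.0694, 0.2681]
tool_rot: [[1.0, 0.023, 0.003], [0.023, -1.0, 0.001], [0.003, -0.001, -1.0]]
ft_force: [-1.1, 4.4, 5.9]
grip_width: 0.0223
gripper_force: 58.9
time_s: 17.85
position: [0.5767, 0.0355, 0.2681]
tool_rot: [[1.0, 0.023, 0.003], [0.023, -1.0, 0.001], [0.003, -0.001, -1.0]]
ft_force: [-0.6, 3.7, 6.4]
grip_width: 0.0225
gripper_force: 58.9
```

View pics/s6.png

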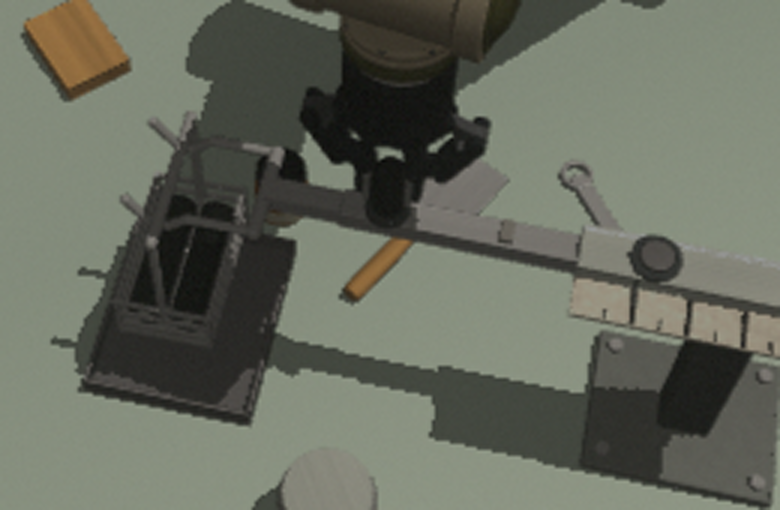

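The basket hangs on the fork over the tray, with the gripper on the post. I'll check the pointer against the line numerically: rectify the scale plate before and after.

```bash
python3 - <<'E'
from h import *
import pickle
d0=pickle.load(open("d0.pkl","rb"));d6=pickle.load(open("d6.pkl","rb"))
ys=np.arange(.10,.36,.002)
for n,a,b in(("scene",d0["scene"],d6[0]),("top",d0["top"],d6[1])):
  for nm,d in(("before",a),("after",b)):
    g=cv2.cvtColor(d["pixels"],cv2.COLOR_RGB2GRAY).astype(np.float32)
    print(n,nm)
    for x in(.604,.609,.614,.619):
        uv=proj(d,np.c_[np.full(len(ys),x),ys,np.full(len(ys),.236)]).astype(np.float32)
        v=cv2.remap(g,uv[None,:,0],uv[None,:,1],cv2.INTER_LINEAR).ravel()
        m=[i for i in range(1,len(v)-1) if v[i]<=v[i-1] and v[i]<v[i+1] and v[i]<np.median(v)-20]
        print(x,[(round(float(ys[i]),3),int(v[i])) for i in m])
E
```

```text
scene before
0.604 [(0.226, 60), (0.266, 46), (0.306, 50), (0.346, 55)]
0.609 [(0.226, 80), (0.266, 51), (0.306, 65), (0.346, 62)]
0.614 [(0.226, 44), (0.266, 68), (0.306, 55)]
0.619 [(0.206, 89), (0.226, 46), (0.248, 102), (0.266, 49), (0.286, 101), (0.306, 48), (0.326, 73), (0.346, 73)]
scene after
0.604 [(0.226, 60), (0.266, 50), (0.306, 52)]
0.609 [(0.226, 65), (0.266, 53), (0.306, 69)]
0.614 [(0.226, 44), (0.266, 69), (0.306, 57)]
0.619 [(0.206, 93), (0.226, 49), (0.248, 105), (0.266, 51), (0.286, 106), (0.306, 51), (0.326, 76), (0.346, 78)]
top before
0.604 [(0.164, 107), (0.228, 64), (0.268, 85), (0.306, 43), (0.346, 64)]
0.609 [(0.228, 73), (0.266, 71), (0.306, 53), (0.346, 68)]
0.614 [(0.226, 75), (0.266, 68), (0.306, 71), (0.346, 119)]
0.619 [(0.206, 103), (0.226, 73), (0.246, 108), (0.266, 48), (0.286, 96), (0.308, 69), (0.326, 106), (0.346, 95)]
top after
0.604 [(0.114, 29), (0.118, 31), (0.136, 125), (0.14, 125), (0.226, 65), (0.268, 92), (0.306, 44)]
0.609 [(0.112, 30), (0.12, 31), (0.134, 124), (0.144, 124), (0.226, 63), (0.266, 77), (0.306, 56)]
0.614 [(0.102, 59), (0.116, 27), (0.13, 125), (0.136, 124), (0.144, 122), (0.226, 82), (0.266, 71), (0.306, 78)]
0.619 [(0.104, 24), (0.112, 31), (0.118, 31), (0.13, 123), (0.138, 125), (0.206, 111), (0.226, 78), (0.246, 117), (0.266, 51), (0.286, 105), (0.308, 75), (0.326, 115), (0.346, 103)]
```

The pointer has left 0.346 and now coincides with the third line at 0.226. I'll do a finer difference check.

```bash
python3 - <<'E'
from h import *
import pickle
d0=pickle.load(open("d0.pkl","rb"));d6=pickle.load(open("d6.pkl","rb"))
ys=np.arange(.218,.2345,.001)
for n,a,b in(("scene",d0["scene"],d6[0]),("top",d0["top"],d6[1])):
  r=[]
  for d in(a,b):
    g=cv2.cvtColor(d["pixels"],cv2.COLOR_RGB2GRAY).astype(np.float32)
    r.append(np.mean([cv2.remap(g,*[uv[None,:,k].astype(np.float32) for k in(0,1)],cv2.INTER_LINEAR).ravel() for x in np.arange(.603,.617,.002) for uv in [proj(d,np.c_[np.full(len(ys),x),ys,np.full(len(ys),.236)])]],0))
  print(n,*[f"{y*1000:.0f}:{p:.0f}/{q:.0f}" for y,p,q in zip(ys,*r)])
s=observe();print(s["position"],s["ft_force"],s["gripper_force"])
E
```

```text
scene 218:140/146 219:140/146 220:140/145 221:139/143 222:136/138 223:129/125 224:112/96 225:84/64 226:59/53 227:57/63 228:77/83 229:104/110 230:127/133 231:138/144 232:140/146 233:140/146 234:140/146
top 218:146/158 219:146/157 220:146/157 221:146/149 222:143/139 223:136/127 224:116/106 225:93/83 226:79/75 227:77/81 228:81/92 229:102/112 230:123/133 231:136/146 232:142/153 233:147/158 234:147/158
[0.5767217  0.03546311 0.26808434] [0.80385283 2.96359922 6.07675615] 58.86114478111267
```

The pointer is within about 1 mm of the line and holding still. Handing in.

```bash
python3 -c "
from rig import job
print(job.close_job())"
```

```text
the job is handed in; nothing more can be done
None
```

I handed the job in with the basket hanging on the fork, the lock button pressed to its stop, and the gripper holding the boom with the pointer within about 1 mm of the third long line; no verdict came back.

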